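# Unhook the lug plate and stand it in the tack jig

### The job

Take the lug plate off the barbed hook (raise it, tilt it and bring it out over the barbed end), then stand it gently in the slot of the tack jig with its big hole towards the top, upright and fully down, and let go. Do not drop it or lay it down on the bench on the way, and leave the pipe stub, the flat bar and the nut where they are.

Things in the scene. Friction and masses are not known exactly. Their poses are not given: they have to be found in the camera images.
- lug_plate: The lug plate: bare aluminium, 90 mm wide (y), 100 mm high (z, up as it hangs), 8 mm thick (x, its normal), 0.18 kg; origin at the centre of its lower edge. It hangs loose and square on the hook's bar by its 30 mm round hole, 40 to 60 mm from the bend; lower edge some 70 mm above the bench. Two 8 mm holes near the lower edge. It can be pinched through its thickness at the top edge.
- plate_centre (a point): Centre of the lug plate (50 mm above its lower edge), axes as the plate's. The 30 mm hole lies on its middle line, its centre 8 mm above this point and 42 mm below the top edge, so 27 mm of solid plate stand above the hole.
- hook_stand: Steel stand fixed to the bench; origin at the centre of its underside, z up. Base 85 x 110 x 10 mm, post 16 mm thick and 150 mm high on the origin. A level round bar, 5 mm thick, leaves the post along +x with its centre line 140 mm above the bench; its end is turned up and barbed.
- hook_bend (a point): Where the bar turns up, 100 mm from the post's axis; x points along the bar away from the post, z up. From here the 5 mm rod rises 38 mm at 78 degrees from level, still leaning to +x. The plate cannot leave the hook untilted: tilt its top edge towards the post (about 40 degrees is comfortable).
- hook_tip (a point): Top of the hook's upturned end, 8 mm further in x and 37 mm higher than the bend. From here the barb runs 8 mm back towards the post and 5 mm down, 5 mm thick. Axes as hook_bend.
- tack_jig: The tack jig (see slot_floor), base plate 110 x 150 x 10 mm on the steel sheet, which is 4 mm thick; origin at the centre of its underside.
- slot_floor (a point): Middle of the jig's slot floor, 10 mm above the jig's underside (jig fixed). Slot along y, 12 mm wide (x), between steel rails 36 mm high, 106 mm long; thin lips flare outward above them, about 26 mm apart at 45 mm above the floor. Stops 20 mm high end the slot, 100 mm apart. The plate stands in it on its lower 90 mm edge, either face forward, its centre 50 mm above this point.
- pipe_stub: Bystander: dark steel pipe stub, 49 mm across, 55 mm high, standing loose on the bench; origin at the centre of its underside. Leave it alone.
- flat_bar_1: Bystander: dark flat steel bar 40 x 110 x 8 mm, loose; origin at the centre of its underside. Leave it alone.
- hex_nut_1: Bystander: steel hex nut, 30 x 35 x 16 mm, loose; origin at the centre of its underside. Leave it alone.
Mind the look-alikes: they are no part of the job. There is more than one size of the lug_plate; the one meant has the size given above.

How it is judged:
At the end, for the whole second after the job is handed in: The lug plate stands in the slot of the tack jig, big hole towards the top: its centre within 6 mm of the slot's middle plane, within 8 mm of the middle of its length and 46 to 53 mm above the slot floor (fully down), leaning less than 0.15 rad, released and at rest (under 0.02 m/s) (x of plate_centre in the frame of slot_floor between -0.006 and 0.006 m and y of plate_centre in the frame of slot_floor between -0.008 and 0.008 m and z of plate_centre in the frame of slot_floor between 0.046 and 0.053 m and angle between plate_centre's own z axis and vertical below 0.15 rad and linear speed of lug_plate below 0.02 m/s); the robot touches nothing.
It fails at once if the plate falls or is laid on the bench (height (world z) of plate_centre below 0.045 m).
It fails at once if the plate is dropped into the jig (moves at over 0.45 m/s close to the slot) (linear speed of lug_plate above 0.45 m/s and distance between plate_centre and slot_floor below 0.09 m).
It fails at once if the plate is banged into the jig (over 60 N) (contact force between lug_plate and tack_jig above 60 N).
It fails at once if the pipe stub, flat bar or nut is moved more than 30 mm (distance of any of pipe_stub, flat_bar_1, hex_nut_1 from where it was at the start of the episode above 0.03 m).
It also fails if it takes over 51 s, if anything falls off the work surface, if the arm or the gripper's body presses on something with over 40 N, if the wrist force passes 120 N, or if a joint passes its speed limit or range.

### The arm

A 6-joint arm with a two-finger parallel gripper is mounted at the origin on a cart in front of the work surface, level with it; the furniture and walls round the work are solid. World frame = base frame: x ahead of the robot, y to its left, z up, the work surface at z = 0. Lengths are in m, angles in rad, forces in N, time in s.
With the tool pointing down it reaches from about 0.375 to 0.9 m from the base axis. Payload 3.1 kg.
Tool frame: the origin (TCP) lies midway between the tips of the shut fingers; the grasp point (between the pads) lies 19 mm behind it (manip.grasp_offset is the distance from the TCP to the grasp point, in m); z points along the fingers, y is the line along which they close (so a half turn about z gives the same grasp; the last joint's range is limited). The gripper opens to 85 mm and grips with 20 to 120 N. Pads are 22 mm wide; open, the fingers measure 114 mm over their backs; the gripper's body (76 mm by 85 mm) begins 54 mm behind the grasp point. The pads swing forward as they close: fully open they stand 13 mm farther back than shut.
Start: joints at [-0.178, 0.527, 1.433, -0, 1.181, -0.178], TCP at [0.625, 0, 0.231] pointing down, gripper open.
Joint ranges: [-3.08, 3.08], [-0.75, 2.2], [0.22, 2.44], [-1.43, 4.57], [0, 2.65], [-2.85, 2.85]. Speed limits (rad/s): [2.79, 2.79, 3.14, 3.14, 3.14, 3.14].

### API

Orientations are given as a unit quaternion [x, y, z, w].
In Python, from station import sensors, cams, order, manip gives the robot as it stands.
- The arm moves only by the tool move_arm, never from a script. Its argument "targets" is a list of rows, each an object of numbers: "dx", "dy", "dz": the shift along the world's x, y, z normalised to -1 to 1, where 1 is 25 mm; "rx", "ry", "rz": the turn, a rotation vector about the world's x, y, z normalised to -1 to 1, where 1 is 30 degrees. A call has exactly 10 rows; each row shifts and turns the commanded pose from where the row before left it; what a row does not reach is not made up. A row lasts 1/8 s, in which the tool goes at most 62.5 mm and 10.7 degrees, less where a joint would pass 70% of its speed; a pose out of reach is approached as far as the arm can. A call with a number of a shift or a turn outside -1 to 1 is refused whole. A call with a gripper value outside its range is refused whole. "claw" is the opening in per cent of the stroke, from 0 (shut) to 100 (fully open), set as the call begins (left out, the last holds). The fingers move at their own pace and stop on an object; "newtons" is the grip in N (left out, the last holds). Time passes only in rows, so rows that do not move let the fingers close, or fill a call up. It gives the time, the measured TCP pose, the force, the opening and the grip force at its end, in the units of the state.
- sensors.sense(): the state, without advancing time (a new reading comes with each control period).
- cams.snapshot(name): name is "scene" or "side" or "wrist"; returns the picture (480x640x3 uint8, red, green, blue); there is no depth.
- cams.camera_model(name): a dict with "fx", "fy", "cx", "cy" (pixels), "extrinsics" (4x4, takes a point from world to camera coordinates). Camera axes: x right, y down, z forward; pixel columns grow to the right and rows downward; lengths in m; the calibration is good to about 2 mm. A picture is of the moment at which its call begins: read the wrist's pose just before it. camera_model takes no time and is no camera call; for the wrist camera it gives the pose at the moment of the call.
- order.sign_off(): hands the job in; it is judged then, once.
The state is a dict: "t": time; "q": joint angles; "qd": joint speeds; "tau": joint torques, N m; "tcp_pos": TCP position; "tool_rot": TCP orientation; "force": force on the tool from outside, world axes, zero at the start; "ft_torque": the same for the moment, N m; "finger_gap": opening from 0.0 (shut) to 1.0 (fully open); "gripper_force": force on a finger pad.
Only numpy, scipy, OpenCV 4.12 (cv2) and the standard library are available. Lean on these libraries where they do the work, as an engineer would, in place of code of your own. Each camera call takes 0.05 s, during which the arm holds its last target. There are 200 camera calls.

## Working session

There is one attempt and no reset: what is moved stays moved. The work goes in short steps, Python scripts to look and compute and a tool call to move; the robot and the scene stay as the last step left them, time stands still between calls to the robot, and variables do not carry over. Pictures are saved under pics/ and viewed, at most 10 in all, crops included, and the job is handed in when it is done.

Besides the shell and the picture viewer there is one more tool, called after "Emit:" as a command line: name --argument value ..., lists and objects as JSON in quotes. move_arm: Moves the arm, as the interface text tells. Scaled input: -1 to 1 covers 25 mm each way for a shift and 30 degrees each way for a turn. Its arguments: {"type":"object","properties":{"targets":{"type":"array"},"claw":{"type":"number"},"newtons":{"type":"number"}},"required":["targets"]}

```bash
mkdir -p pics
python3 - <<'E'
from station import sensors,cams,manip
import cv2,numpy as np
for n in ("scene","side"):
    m=cams.camera_model(n);print(n,m["fx"],m["cx"],m["cy"],np.round(m["extrinsics"],4).tolist())
    cv2.imwrite(f"pics/{n}1.png",cams.snapshot(n)[:,:,::-1])
s=sensors.sense();print(s);print(manip.grasp_offset)
E
```

```text
scene 447.9159407700595 315.88050660473215 244.2573442233387 [[-0.8885, -0.4589, 0.0008, 0.5291], [-0.3576, 0.6913, -0.6279, 0.1972], [0.2876, -0.5581, -0.7783, 0.8652], [0.0, 0.0, 0.0, 1.0]]
side 576.8345089580405 322.03627099997834 228.11667133418456 [[-0.8638, -0.5036, 0.018, 0.4923], [-0.3337, 0.5449, -0.7693, 0.2358], [0.3776, -0.6705, -0.6387, 0.8339], [0.0, 0.0, 0.0, 1.0]]
{'t': 0.1, 'q': array([-1.78479135e-01,  5.28387732e-01,  1.43376838e+00,  1.88356280e-05,
        1.18136594e+00, -1.78496563e-01]), 'qd': array([ 0.00136979, -0.00355569, -0.00423776,  0.00071733, -0.00029624,
       -0.00044116]), 'tau': array([ 4.33945943e-04, -4.43301880e+01, -1.78587180e+01, -2.04061280e-04,
        3.88642526e-03,  1.10165692e-05]), 'tcp_pos': array([6.24370761e-01, 1.61271668e-04, 2.30424366e-01]), 'tool_rot': array([ 7.07102825e-01,  7.07110079e-01, -5.43047055e-04, -7.97387286e-04]), 'force': array([-0.16336603, -0.87508904, -0.12284964]), 'ft_torque': array([-0.0305783 , -0.01539523, -0.01538076]), 'gripper_force': 0.0, 'finger_gap': 1.0000737541685096}
0.0187
```

View pics/scene1.png

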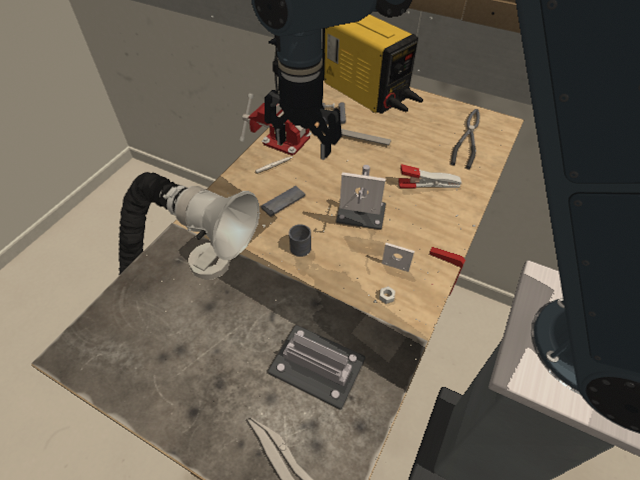

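View pics/side1.png

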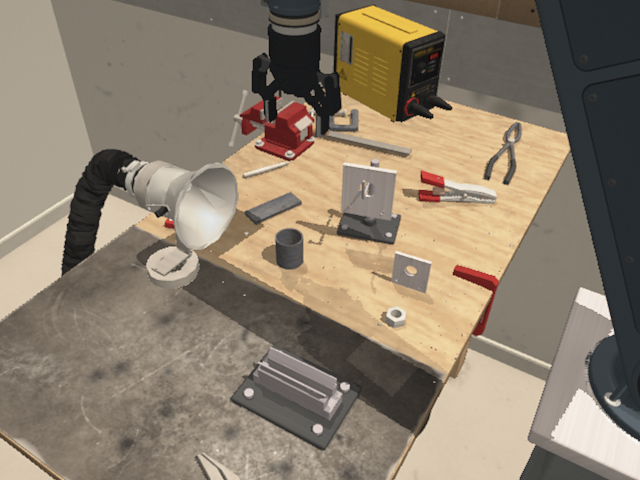

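The scene view shows two candidates: the plate hanging on the hook at (361,193), and a smaller plate with a hole at (398,257). The hanging one fits the description. The jig is at (316,362) in scene and (297,395) in side. I'll take close crops to confirm and measure.

Run:
```python
import cv2,numpy as np
a=cv2.imread("pics/side1.png");b=cv2.imread("pics/scene1.png")
def c(i,x,y,w,h): return cv2.resize(i[y:y+h,x:x+w],(w*5,h*5),interpolation=cv2.INTER_CUBIC)
cv2.imwrite("pics/hook.png",np.hstack([c(a,330,150,80,100),c(b,325,160,80,100)]))
cv2.imwrite("pics/jig.png",np.hstack([cv2.resize(a[335:455,225:365],None,fx=3,fy=3,interpolation=2),cv2.resize(b[315:435,260:380],None,fx=3,fy=3,interpolation=2)]))
```

```text
(no output)
```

View pics/hook.png

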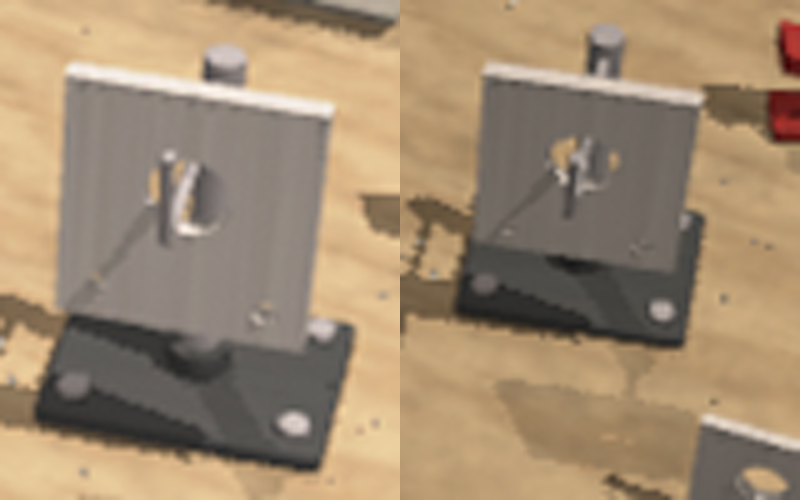

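View pics/jig.png

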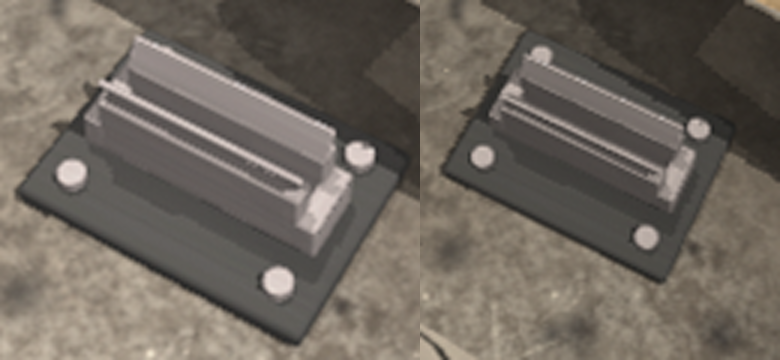

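The crops confirm the choice: a large plate with a 30 mm hole on the barbed hook, with the hook end pointing at the cameras. The small plate is the look-alike. Next I'll fit the poses from the corners in both views.

```bash
cat > h.py <<'E'
from station import sensors,cams
import numpy as np
from scipy.optimize import least_squares
from scipy.spatial.transform import Rotation as R
M={n:cams.camera_model(n) for n in ("scene","side")}
def proj(n,P):
    m=M[n];e=np.array(m["extrinsics"]);p=np.atleast_2d(P)@e[:3,:3].T+e[:3,3]
    return np.c_[m["fx"]*p[:,0]/p[:,2]+m["cx"],m["fy"]*p[:,1]/p[:,2]+m["cy"]]
def fit(local,obs,x0):  # obs {cam:{idx:(u,v)}}, params x,y,z,yaw
    L=np.array(local,float)
    def W(p): return L@R.from_euler("z",p[3]).as_matrix().T+p[:3]
    def f(p): return np.concatenate([(proj(n,W(p)[list(o)])-np.array(list(o.values()))).ravel() for n,o in obs.items()])
    r=least_squares(f,x0,x_scale=[.1,.1,.1,1],loss="soft_l1")
    return r.x,np.round(f(r.x).reshape(-1,2),1).tolist()
E
python3 - <<'E'
from h import *
S=lambda u,v:(330+u/5,150+v/5); C=lambda u,v:(325+(u-400)/5,160+v/5)
pl=[(.004,-.045,.1),(.004,.045,.1),(.004,-.045,0),(.004,.045,0)]
# +x toward camera: image left = ? tried both
base=[(.0425,-.055,.01),(.0425,.055,.01),(-.0425,.055,.01),(-.0425,-.055,.01),(0,0,.15)]
J=lambda u,v:(225+u/3,335+v/3); K=lambda u,v:(260+(u-420)/3,315+v/3)
jb=[(-.055,-.075,.01),(.055,-.075,.01),(.055,.075,.01),(-.055,.075,.01)]
from itertools import product
for yaw in (-2.1,-1.6,-1.1,-.6):
    for nm,l,o,x0 in (("plate",pl,{"side":{0:S(68,77),1:S(330,114),2:S(58,305),3:S(305,350)},"scene":{0:C(483,78),1:C(700,106),2:C(470,243),3:C(672,272)}},[.5,0,.07,yaw]),
     ("stand",base,{"side":{0:S(38,415),1:S(318,457),2:S(355,325),4:S(225,53)},"scene":{0:C(457,308),1:C(685,338),2:C(705,213),4:C(606,33)}},[.5,0,0,yaw]),
     ("jig",jb,{"side":{0:J(20,188),1:J(298,337),2:J(405,153)},"scene":{0:K(445,170),1:K(663,277),2:K(734,125),3:K(528,31)}},[.4,.3,0,yaw])):
        p,r=fit(l,o,x0);print(nm,np.round(p,4),r)
E
```

```text
plate [ 0.52   -0.0684  0.0645 -4.4298] [[-0.3, -0.3], [0.1, 0.4], [-0.6, 0.7], [-0.5, -0.0], [0.2, -0.4], [0.2, -0.2], [0.8, -0.1], [0.4, -0.2]]
stand [ 0.534  -0.1203 -0.0068 -4.4283] [[-0.7, -1.4], [0.9, 0.2], [-0.1, -0.8], [0.1, 1.1], [-0.4, -0.4], [0.3, 0.4], [-0.3, -0.2], [0.2, 1.0]]
jig [ 0.4559  0.2645 -0.0146 -3.347 ] [[1.4, 1.6], [-35.7, 1.1], [0.4, -7.7], [0.8, 0.0], [-26.2, 1.8], [-0.9, -8.2], [23.4, -8.5]]
plate [ 0.52   -0.0684  0.0645  1.8534] [[-0.3, -0.3], [0.1, 0.4], [-0.6, 0.7], [-0.5, -0.0], [0.2, -0.4], [0.2, -0.2], [0.8, -0.1], [0.4, -0.2]]
stand [ 0.534  -0.1203 -0.0068 -4.4283] [[-0.7, -1.4], [0.9, 0.2], [-0.1, -0.8], [0.1, 1.1], [-0.4, -0.4], [0.3, 0.4], [-0.3, -0.2], [0.2, 1.0]]
jig [ 0.4559  0.2645 -0.0146 -3.347 ] [[1.4, 1.6], [-35.7, 1.1], [0.4, -7.7], [0.8, 0.0], [-26.2, 1.8], [-0.9, -8.2], [23.4, -8.5]]
plate [ 0.52   -0.0684  0.0645  1.8534] [[-0.3, -0.3], [0.1, 0.4], [-0.6, 0.7], [-0.5, -0.0], [0.2, -0.4], [0.2, -0.2], [0.8, -0.1], [0.4, -0.2]]
stand [ 0.534  -0.1203 -0.0068 -4.4283] [[-0.7, -1.4], [0.9, 0.2], [-0.1, -0.8], [0.1, 1.1], [-0.4, -0.4], [0.3, 0.4], [-0.3, -0.2], [0.2, 1.0]]
jig [ 0.4559  0.2645 -0.0146 -3.347 ] [[1.4, 1.6], [-35.7, 1.1], [0.4, -7.7], [0.8, 0.0], [-26.2, 1.8], [-0.9, -8.2], [23.4, -8.5]]
plate [ 0.52   -0.0684  0.0645  1.8534] [[-0.3, -0.3], [0.1, 0.4], [-0.6, 0.7], [-0.5, -0.0], [0.2, -0.4], [0.2, -0.2], [0.8, -0.1], [0.4, -0.2]]
stand [ 0.534  -0.1203 -0.0068  1.8549] [[-0.7, -1.4], [0.9, 0.2], [-0.1, -0.8], [0.1, 1.1], [-0.4, -0.4], [0.3, 0.4], [-0.3, -0.2], [0.2, 1.0]]
jig [ 0.4559  0.2645 -0.0146 -3.347 ] [[1.4, 1.6], [-35.7, 1.1], [0.4, -7.7], [0.8, 0.0], [-26.2, 1.8], [-0.9, -8.2], [23.4, -8.5]]
```

```bash
cat >> h.py <<'E'
def fitz(local,obs,x0,z):
    L=np.array(local,float)
    W=lambda p: L@R.from_euler("z",p[2]).as_matrix().T+[p[0],p[1],z]
    f=lambda p: np.concatenate([(proj(n,W(p)[list(o)])-np.array(list(o.values()))).ravel() for n,o in obs.items()])
    r=least_squares(f,x0,loss="soft_l1");return r.x,np.round(f(r.x).reshape(-1,2),1).tolist()
E
python3 - <<'E'
from h import *
import cv2
S=lambda u,v:(330+u/5,150+v/5); C=lambda u,v:(325+(u-400)/5,160+v/5)
pl=[(.004,-.045,.1),(.004,.045,.1),(.004,-.045,0),(.004,.045,0)]
base=[(.0425,-.055,.01),(.0425,.055,.01),(-.0425,.055,.01),(-.0425,-.055,.01),(0,0,.15)]
J=lambda u,v:(225+u/3,335+v/3); K=lambda u,v:(260+(u-420)/3,315+v/3)
jb=[(.055,-.075,.01),(.055,.075,.01),(-.055,.075,.01),(-.055,-.075,.01)]
P={}
jo={"side":{0:J(20,188),1:J(298,337),2:J(405,153)},"scene":{0:K(445,170),1:K(663,277),2:K(734,125),3:K(528,31)}}
for nm,l,o,x0,z in (("plate",pl,{"side":{0:S(68,77),1:S(330,114),2:S(58,305),3:S(305,350)},"scene":{0:C(483,78),1:C(700,106),2:C(470,243),3:C(672,272)}},[.5,0,1.85],.0695),
     ("stand",base,{"side":{0:S(38,415),1:S(318,457),2:S(355,325),4:S(225,53)},"scene":{0:C(457,308),1:C(685,338),2:C(705,213),4:C(606,33)}},[.5,0,1.85],0),
     ("jig",jb,jo,[.4,.3,1.8],.004)):
    p,r=fitz(l,o,x0,z);P[nm]=p;print(nm,np.round(p,4),r)
print("jig free",fit(jb,jo,[.4,.3,0,1.8]))
W=lambda nm,z,pts:np.array(pts)@R.from_euler("z",P[nm][2]).as_matrix().T+[P[nm][0],P[nm][1],z]
rails=[[(s*.006,-.053,.046),(s*.006,.053,.046)] for s in(-1,1)]+[[(s*.013,-.053,.055),(s*.013,.053,.055)] for s in(-1,1)]+[[(x,s*.05,.03),(-x,s*.05,.03)] for s in (-1,1) for x in (.006,)]
hook=[[(0,0,.14),(.1,0,.14)],[(.1,0,.14),(.108,0,.177)],[(.108,0,.177),(.1,0,.172)]]
out=[]
for n,f in (("side",3),("scene",3)):
    im=cv2.resize(cv2.imread(f"pics/{n}1.png"),None,fx=4,fy=4,interpolation=cv2.INTER_CUBIC)
    for nm,z,ls in (("jig",.004,rails+[[jb[i],jb[(i+1)%4]] for i in range(4)]),("stand",0,hook+[[base[i],base[(i+1)%4]] for i in range(4)]),("plate",.0695,[[pl[0],pl[1]],[pl[1],pl[3]],[pl[3],pl[2]],[pl[2],pl[0]]])):
        for l in ls:
            q=(proj(n,W(nm,z,l))*4+1.5).round().astype(int);cv2.line(im,tuple(map(int,q[0])),tuple(map(int,q[1])),(0,255,0) if nm!="plate" else (0,0,255),1)
    def cr(x,y,w,h):return cv2.resize(im[y*4:(y+h)*4,x*4:(x+w)*4],(400,300))
    out.append(np.vstack([cr(*( (225,340,140,105) if n=="side" else (255,315,120,90))),cr(*( (320,150,120,90) if n=="side" else (310,155,112,84)))]))
cv2.imwrite("pics/ov.png",np.hstack(out))
E
```

```text
plate [ 0.5178 -0.0629  1.8507] [[-0.6, -0.9], [0.2, -0.1], [-0.9, 0.4], [-0.5, -0.1], [0.2, -0.3], [0.5, 0.0], [0.7, 0.3], [0.6, 0.3]]
stand [ 0.5314 -0.1133  1.856 ] [[-1.2, -1.6], [1.0, 0.0], [-0.0, -1.2], [-0.1, 0.1], [-0.6, 0.1], [0.5, 0.8], [-0.0, -0.0], [0.3, 0.9]]
jig [0.4483 0.2796 1.5823] [[-2.1, -0.7], [-0.2, 0.4], [2.3, -0.9], [-1.3, 0.5], [0.8, 2.1], [1.7, -0.4], [-0.4, -1.1]]
jig free (array([ 0.45277921,  0.27181788, -0.01214175,  1.5861669 ]), [[-0.3, 0.7], [-0.3, 0.5], [1.2, 0.3], [-0.5, -0.4], [0.1, -0.0], [0.3, -1.3], [-0.4, -1.1]])
```

View pics/ov.png

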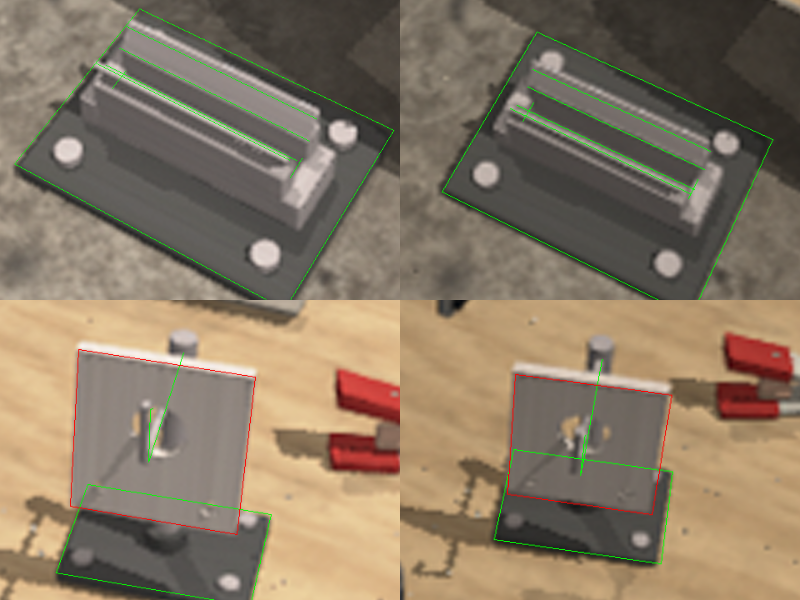

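The overlay matches: the red outline sits on the plate, and the jig base and rails line up to within a few mm. Before moving I'll check where the wrist camera looks and plan the unhooking path in the hook plane.

```bash
cat > plan.py <<'E'
import numpy as np,heapq
hook=[((0,140),(100,140),2.5),((100,140),(108,177),2.5),((108,177),(100,172),2.5),((0,0),(0,150),8)]
H=np.array([list(np.linspace(a,b,60).T)+[np.full(60,r)] for a,b,r in hook]).transpose(0,2,1).reshape(-1,3)
rects=[(-4,4,14,42),(-4,4,-58,-14),(-43,43,80,150)] # n range, up range
def clr(x,z,t):
    c,s=np.cos(t),np.sin(t); d=H[:,:2]-[x,z]
    n=d@[c,s]; u=d@[-s,c]  # normal tilts up, top toward post
    m=1e9
    for a,b,e,f in rects:
        dx=np.maximum(np.maximum(a-n,n-b),0);dz=np.maximum(np.maximum(e-u,u-f),0)
        m=min(m,(np.hypot(dx,dz)-H[:,2]).min())
    return m
if __name__=="__main__":
    from functools import lru_cache
    C=lru_cache(None)(lambda i,j,k:clr(50+2*i,128+2*j,np.radians(5*k)))
    s=(1,6,0);D={s:0};Pq=[(0,s)];par={}
    while Pq:
        d,n=heapq.heappop(Pq)
        if d>D[n]:continue
        if n[0]>=42 and n[1]>=28:break
        for a in(-1,0,1):
            for b in(-1,0,1):
                for e in(-1,0,1):
                    q=(n[0]+a,n[1]+b,n[2]+e)
                    if q==n or not(0<=q[0]<=50 and -2<=q[1]<=60 and 0<=q[2]<=10):continue
                    c=C(*q)
                    if c<2:continue
                    nd=d+(a*a+b*b+e*e)**.5*(1+300/(c-1)**2)
                    if nd<D.get(q,1e18):D[q]=nd;par[q]=n;heapq.heappush(Pq,(nd,q))
    path=[n]
    while n in par:n=par[n];path.append(n)
    for n in path[::-1]:print((50+2*n[0],128+2*n[1],5*n[2]),round(C(*n),1),end="; ")
E
python3 plan.py
python3 - <<'E'
from station import cams
import numpy as np
m=cams.camera_model("wrist");e=np.array(m["extrinsics"]);print(m["fx"],m["cx"],m["cy"],"pos",-e[:3,:3].T@e[:3,3],"fwd",e[2,:3],"right",e[0,:3])
E
```

```text
(52, 140, 0) 11.5; (54, 140, 0) 11.5; (56, 140, 0) 11.5; (58, 140, 0) 11.5; (60, 140, 0) 11.5; (62, 140, 0) 11.5; (64, 140, 0) 11.5; (66, 140, 0) 11.5; (68, 140, 0) 11.5; (70, 140, 0) 11.5; (72, 140, 0) 11.5; (74, 140, 0) 11.5; (76, 140, 0) 11.5; (78, 140, 0) 11.5; (80, 140, 0) 11.5; (82, 140, 0) 11.5; (84, 140, 5) 11.1; (86, 140, 10) 10.6; (88, 140, 15) 10.0; (90, 140, 20) 9.3; (92, 140, 25) 8.5; (94, 140, 30) 7.6; (96, 142, 35) 7.6; (98, 144, 40) 7.2; (100, 146, 45) 7.3; (102, 148, 50) 7.8; (102, 150, 50) 7.9; (102, 152, 50) 7.4; (102, 154, 50) 6.1; (102, 156, 50) 4.8; (102, 158, 50) 4.0; (102, 160, 50) 3.7; (102, 162, 50) 4.0; (102, 164, 50) 4.9; (102, 166, 50) 4.5; (104, 168, 50) 5.9; (104, 170, 50) 5.6; (106, 172, 50) 6.9; (108, 174, 45) 7.7; (110, 176, 45) 8.3; (112, 178, 40) 9.5; (114, 180, 40) 10.2; (116, 182, 35) 11.8; (118, 184, 35) 13.4; (120, 186, 35) 14.9; (122, 186, 35) 15.9; (124, 188, 35) 18.2; (126, 188, 35) 18.8; (128, 188, 35) 19.5; (130, 188, 35) 20.3; (132, 188, 35) 21.3; (134, 188, 35) 22.5; 415.06370544638247 318.707581315206 234.8234910216651 pos [0.62426468 0.08186418 0.37277019] fwd [-0.00201446 -0.31406855 -0.94939817] right [ 9.99997929e-01 -3.59072439e-04 -2.00303676e-03]
```

Run:
```python
from station import cams
import cv2,json,numpy as np
m=cams.camera_model("wrist");json.dump({k:np.array(v).tolist() for k,v in m.items()},open("w1.json","w"))
i=cams.snapshot("wrist")[:,:,::-1];cv2.imwrite("pics/w1.png",i)
```

```text
(no output)
```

View pics/w1.png

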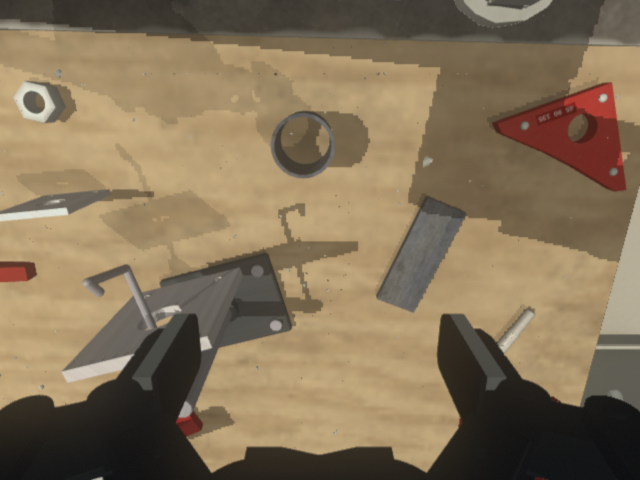

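The wrist view shows the hanging plate with its white top edge from (65,377) to (210,345), the hook bend at (131,268), its tip near (88,285), and the base corners at (267,253) and (291,330). I'll combine these with the earlier fits and work out the grasp.

Run:
```python
import h,json
from h import *
h.M["wrist"]=json.load(open("w1.json"))
S=lambda u,v:(330+u/5,150+v/5); C=lambda u,v:(325+(u-400)/5,160+v/5)
base=[(.0425,-.055,.01),(.0425,.055,.01),(-.0425,.055,.01),(-.0425,-.055,.01),(0,0,.15),(.1,0,.14)]
pl=[(.004,-.045,.1),(.004,.045,.1),(.004,-.045,0),(.004,.045,0),(-.004,-.045,.1),(-.004,.045,.1)]
w={0:(267,253),3:(291,330),5:(131,268)}
side={0:S(38,415),1:S(318,457),2:S(355,325),4:S(225,53)};sc={0:C(457,308),1:C(685,338),2:C(705,213),4:C(606,33)}
print(fitz(base,{"wrist":w},[.53,-.12,1.85],0))
print(fitz(base,{"wrist":w,"side":side,"scene":sc},[.53,-.12,1.85],0))
ps={0:S(68,77),1:S(330,114),2:S(58,305),3:S(305,350)};pc={0:C(483,78),1:C(700,106),2:C(470,243),3:C(672,272)}
p,r=fitz(pl,{"side":ps,"scene":pc},[.5,0,1.85],.0695)
W=np.array(pl)@R.from_euler("z",p[2]).as_matrix().T+[p[0],p[1],.0695];print(proj("wrist",W).round(0).tolist())
```

```text
(array([ 0.53313082, -0.11203405,  1.81770571]), [[1.0, 1.3], [1.0, 1.6], [-2.1, -2.0]])
(array([ 0.53236833, -0.11286252,  1.82764585]), [[-0.4, 1.7], [0.5, 1.7], [-4.7, -0.4], [-2.2, -2.3], [-0.4, 0.4], [-0.1, -0.7], [-0.7, 0.0], [-1.4, -0.5], [-0.5, 1.2], [-0.1, 0.5], [-0.2, 0.9]])
[[205.0, 338.0], [60.0, 375.0], [238.0, 269.0], [133.0, 297.0], [210.0, 350.0], [66.0, 386.0]]
```

Emit:
move_arm --targets '[{"dx": -0.5, "dy": -0.33, "rz": -0.353}, {"dx": -0.5, "dy": -0.33, "rz": -0.353}, {"dx": -0.5, "dy": -0.33, "rz": -0.353}, {"dx": -0.5, "dy": -0.33, "rz": -0.353}, {"dx": -0.5, "dy": -0.33, "rz": -0.353}, {"dx": -0.5, "dy": -0.33, "rz": -0.353}, {"dx": -0.5, "dy": -0.33, "rz": -0.353}, {"dz": -0.4}, {"dz": -0.4}, {}]' --claw 40 --newtons 60

```text
schema error: expected keys dx, dy, dz, rx, ry, rz
```

Run:
```python
from station import cams,sensors
import cv2,json,numpy as np
from scipy.spatial.transform import Rotation as R
s=sensors.sense();print(s["t"],s["tcp_pos"],s["q"],R.from_quat(s["tool_rot"]).as_matrix().round(3))
m=cams.camera_model("wrist");json.dump({k:np.array(v).tolist() for k,v in m.items()},open("w2.json","w"))
cv2.imwrite("pics/w2.png",cams.snapshot("wrist")[:,:,::-1])
```

```text
0.15 [6.24470120e-01 1.08269669e-04 2.30540580e-01] [-1.78530447e-01  5.28294284e-01  1.43358356e+00  7.94955445e-06
  1.18138120e+00 -1.78492255e-01] [[ 0.     1.    -0.002]
 [ 1.    -0.     0.   ]
 [ 0.    -0.002 -1.   ]]
```

View pics/w2.png

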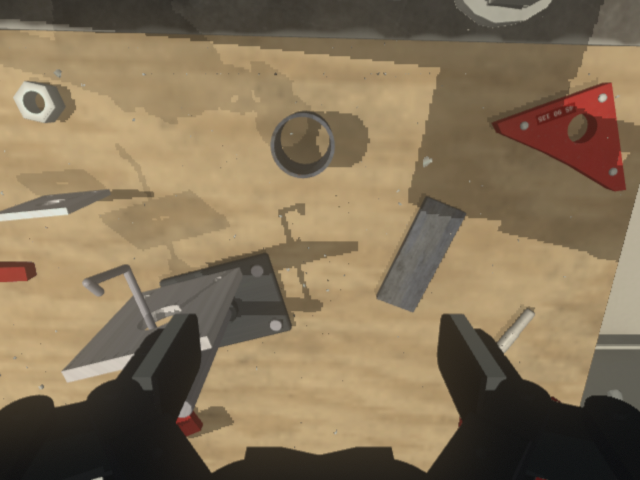

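The call was refused because every row needs all six keys, so nothing moved and the picture is unchanged. I'll send it again.

Emit:
move_arm --targets '[{"dx": -0.5, "dy": -0.33, "dz": 0, "rx": 0, "ry": 0, "rz": -0.353}, {"dx": -0.5, "dy": -0.33, "dz": 0, "rx": 0, "ry": 0, "rz": -0.353}, {"dx": -0.5, "dy": -0.33, "dz": 0, "rx": 0, "ry": 0, "rz": -0.353}, {"dx": -0.5, "dy": -0.33, "dz": 0, "rx": 0, "ry": 0, "rz": -0.353}, {"dx": -0.5, "dy": -0.33, "dz": 0, "rx": 0, "ry": 0, "rz": -0.353}, {"dx": -0.5, "dy": -0.33, "dz": 0, "rx": 0, "ry": 0, "rz": -0.353}, {"dx": -0.5, "dy": -0.33, "dz": 0, "rx": 0, "ry": 0, "rz": -0.353}, {"dx": 0, "dy": 0, "dz": -0.4, "rx": 0, "ry": 0, "rz": 0}, {"dx": 0, "dy": 0, "dz": -0.4, "rx": 0, "ry": 0, "rz": 0}, {"dx": 0, "dy": 0, "dz": 0, "rx": 0, "ry": 0, "rz": 0}]' --claw 40 --newtons 60

```text
t: 1.45
tcp_pos: [0.5371, -0.0572, 0.2099]
tool_rot: [0.99, 0.139, -0.001, -0.001]
force: [-0.5, -0.3, 0.6]
finger_gap: 0.399
gripper_force: 0.0
```

Run:
```python
from station import cams,sensors
import cv2,json,numpy as np
from scipy.spatial.transform import Rotation as R
s=sensors.sense();print(s["t"],s["tcp_pos"],s["q"],R.from_quat(s["tool_rot"]).as_matrix().round(3))
m=cams.camera_model("wrist");json.dump({k:np.array(v).tolist() for k,v in m.items()},open("w2.json","w"))
cv2.imwrite("pics/w2b.png",cams.snapshot("wrist")[:,:,::-1])
```

```text
1.45 [ 0.5370922  -0.05719234  0.20988256] [-3.13167846e-01  4.42518092e-01  1.66729972e+00  2.09657123e-04
  1.03446000e+00  9.78733778e-01] [[ 0.961  0.275 -0.002]
 [ 0.275 -0.961  0.001]
 [-0.002 -0.002 -1.   ]]
```

View pics/w2b.png

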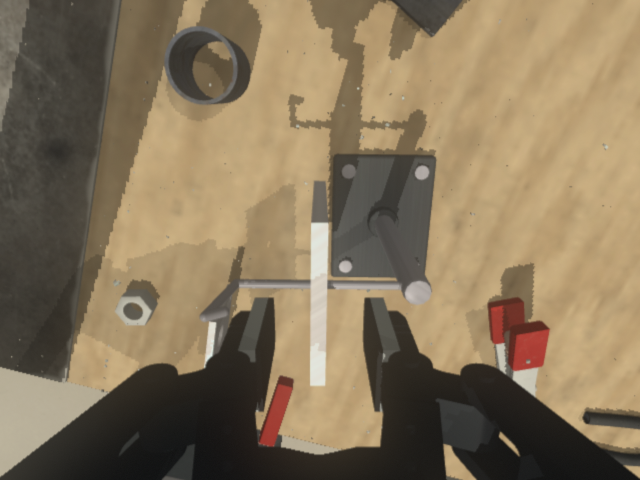

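The plate's top edge is a vertical strip at column 319, rows 222 to 386, centred between the fingers at columns 262 and 376. The hook bend is at (238,284) and the post top at (417,291).

Run:
```python
import json,numpy as np
m=json.load(open("w2.json"));e=np.array(m["extrinsics"]);c=-e[:3,:3].T@e[:3,3]
def bp(u,v,z):
    d=e[:3,:3].T@[(u-m["cx"])/m["fx"],(v-m["cy"])/m["fy"],1];return c+d*(z-c[2])/d[2]
A,B=bp(320,222,.1695),bp(318,386,.1695);print(A,B,(A+B)/2,np.linalg.norm(A-B),np.degrees(np.arctan2(*(A-B)[1::-1])))
b,p=bp(238,284,.14),bp(417,291,.15);print(b,p,np.linalg.norm((b-p)[:2]),np.degrees(np.arctan2(*(b-p)[1::-1])))
```

```text
[ 0.562255  -0.0494627  0.1695   ] [ 0.4751371 -0.0733596  0.1695   ] [ 0.51869605 -0.06141115  0.1695    ] 0.09033598615328549 15.33923584151666
[ 0.50619924 -0.01771874  0.14      ] [ 0.53381029 -0.11184724  0.15      ] 0.09809457010090142 106.34818019496328
```

Emit:
move_arm --targets '[{"dx": 0, "dy": 0, "dz": -0.4, "rx": 0, "ry": 0, "rz": 0}, {"dx": 0, "dy": 0, "dz": -0.4, "rx": 0, "ry": 0, "rz": 0}, {"dx": 0, "dy": 0, "dz": -0.4, "rx": 0, "ry": 0, "rz": 0}, {"dx": 0, "dy": 0, "dz": -0.4, "rx": 0, "ry": 0, "rz": 0}, {"dx": 0, "dy": 0, "dz": -0.4, "rx": 0, "ry": 0, "rz": 0}, {"dx": 0, "dy": 0, "dz": -0.4, "rx": 0, "ry": 0, "rz": 0}, {"dx": 0, "dy": 0, "dz": -0.3, "rx": 0, "ry": 0, "rz": 0}, {"dx": 0, "dy": 0, "dz": -0.2, "rx": 0, "ry": 0, "rz": 0}, {"dx": 0, "dy": 0, "dz": 0, "rx": 0, "ry": 0, "rz": 0}, {"dx": 0, "dy": 0, "dz": 0, "rx": 0, "ry": 0, "rz": 0}]' --claw 40

```text
t: 2.75
tcp_pos: [0.5377, -0.0578, 0.1391]
tool_rot: [0.99, 0.138, 0.0, 0.0]
force: [0.0, -0.0, 0.1]
finger_gap: 0.398
gripper_force: 0.0
```

Emit:
move_arm --targets '[{"dx": 0, "dy": 0, "dz": 0, "rx": 0, "ry": 0, "rz": 0}, {"dx": 0, "dy": 0, "dz": 0, "rx": 0, "ry": 0, "rz": 0}, {"dx": 0, "dy": 0, "dz": 0, "rx": 0, "ry": 0, "rz": 0}, {"dx": 0, "dy": 0, "dz": 0, "rx": 0, "ry": 0, "rz": 0}, {"dx": 0, "dy": 0, "dz": 0, "rx": 0, "ry": 0, "rz": 0}, {"dx": 0, "dy": 0, "dz": 0, "rx": 0, "ry": 0, "rz": 0}, {"dx": 0, "dy": 0, "dz": 0, "rx": 0, "ry": 0, "rz": 0}, {"dx": 0, "dy": 0, "dz": 0, "rx": 0, "ry": 0, "rz": 0}, {"dx": 0, "dy": 0, "dz": 0, "rx": 0, "ry": 0, "rz": 0}, {"dx": 0, "dy": 0, "dz": 0, "rx": 0, "ry": 0, "rz": 0}]' --claw 0 --newtons 60

```text
t: 4.0
tcp_pos: [0.5377, -0.0576, 0.1391]
tool_rot: [0.99, 0.138, 0.0, 0.0]
force: [-0.1, 1.7, 5.1]
finger_gap: 0.086
gripper_force: 61.8
```

Emit:
move_arm --targets '[{"dx": 0, "dy": 0, "dz": 0.25, "rx": 0, "ry": 0, "rz": 0}, {"dx": 0, "dy": 0, "dz": 0.25, "rx": 0, "ry": 0, "rz": 0}, {"dx": -0.105, "dy": 0.365, "dz": 0, "rx": 0, "ry": 0, "rz": 0}, {"dx": -0.105, "dy": 0.365, "dz": 0, "rx": 0, "ry": 0, "rz": 0}, {"dx": -0.105, "dy": 0.365, "dz": 0, "rx": 0, "ry": 0, "rz": 0}, {"dx": -0.023, "dy": 0.082, "dz": 0.013, "rx": 0.32, "ry": 0.092, "rz": 0}, {"dx": -0.023, "dy": 0.082, "dz": 0.013, "rx": 0.32, "ry": 0.092, "rz": 0}, {"dx": -0.023, "dy": 0.082, "dz": 0.013, "rx": 0.32, "ry": 0.092, "rz": 0}, {"dx": -0.023, "dy": 0.082, "dz": 0.013, "rx": 0.32, "ry": 0.092, "rz": 0}, {"dx": 0, "dy": 0, "dz": 0, "rx": 0, "ry": 0, "rz": 0}]'

```text
t: 5.25
tcp_pos: [0.5276, -0.0239, 0.1504]
tool_rot: [0.931, 0.128, -0.049, -0.338]
force: [-0.6, 0.2, -1.2]
finger_gap: 0.084
gripper_force: 61.0
```

```bash
cat > st.py <<'E'
from station import sensors
import numpy as np
from scipy.spatial.transform import Rotation as R
s=sensors.sense();m=R.from_quat(s["tool_rot"]).as_matrix();hx=np.array([-.2756,.9613,0])
up=-m[:,2];t=np.arctan2(-up@hx,up[2]);d=s["tcp_pos"]-[.534,-.112,0]
print(s["t"],"tcp",s["tcp_pos"].round(4),"along",(d@hx).round(4),"lat",(d@[.9613,.2756,0]).round(4),"tilt",np.degrees(t).round(1),"F",s["force"].round(1),"grip",s["gripper_force"],s["finger_gap"],"q",s["q"].round(2));print(m.round(3))
E
python3 st.py
```

```text
5.25 tcp [ 0.5276 -0.0239  0.1504] along 0.0864 lat 0.0181 tilt 39.9 F [-0.6  0.2 -1.2] grip 60.98868727684021 0.08380665473145053 q [-0.52  0.71  1.57  0.47  1.42  0.57]
[[ 0.962  0.206 -0.177]
 [ 0.272 -0.739  0.616]
 [-0.004 -0.641 -0.767]]
```

Emit:
move_arm --targets '[{"dx": -0.044, "dy": 0.154, "dz": 0.184, "rx": 0.32, "ry": 0.092, "rz": 0}, {"dx": 0, "dy": 0, "dz": 0.24, "rx": 0, "ry": 0, "rz": 0}, {"dx": 0, "dy": 0, "dz": 0.24, "rx": 0, "ry": 0, "rz": 0}, {"dx": 0, "dy": 0, "dz": 0.24, "rx": 0, "ry": 0, "rz": 0}, {"dx": -0.044, "dy": 0.154, "dz": 0.24, "rx": 0, "ry": 0, "rz": 0}, {"dx": -0.082, "dy": 0.285, "dz": 0.3, "rx": -0.32, "ry": -0.092, "rz": 0}, {"dx": -0.07, "dy": 0.246, "dz": 0.25, "rx": -0.08, "ry": -0.023, "rz": 0}, {"dx": -0.07, "dy": 0.246, "dz": 0.25, "rx": -0.08, "ry": -0.023, "rz": 0}, {"dx": -0.07, "dy": 0.246, "dz": 0.5, "rx": 0, "ry": 0, "rz": 0}, {"dx": 0, "dy": 0, "dz": 0.5, "rx": 0, "ry": 0, "rz": 0}]'

```text
t: 6.5
tcp_pos: [0.5175, 0.0114, 0.2267]
tool_rot: [0.945, 0.132, -0.043, -0.298]
force: [0.5, 0.2, -1.7]
finger_gap: 0.085
gripper_force: 60.9
```

```bash
python3 st.py
python3 - <<'E'
from station import cams
import cv2
a=cams.snapshot("side")[60:260,280:480,::-1];b=cams.snapshot("scene")[90:240,280:430,::-1]
import numpy as np
cv2.imwrite("pics/off.png",np.hstack([cv2.resize(x,(400,400),interpolation=2) for x in(a,b)]))
E
```

```text
6.5 tcp [0.5175 0.0114 0.2267] along 0.1232 lat 0.0182 tilt 35.0 F [ 0.5  0.2 -1.7] grip 60.8935546875 0.08468047230037358 q [-0.45  0.55  1.59  0.44  1.45  0.69]
[[ 0.962  0.223 -0.159]
 [ 0.274 -0.788  0.551]
 [-0.002 -0.574 -0.819]]
```

View pics/off.png

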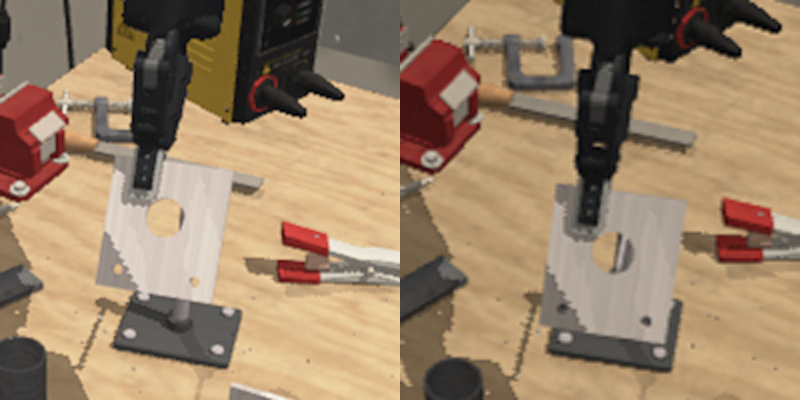

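The plate is off the hook, held upright in the pads with a clear gap to the barb. I'll level it, turn it to the jig's heading and carry it to a viewing spot beside the jig.

Emit:
move_arm --targets '[{"dx": -0.2, "dy": 0.6, "dz": 0.5, "rx": 0, "ry": 0, "rz": 0}, {"dx": -0.33, "dy": 0.6, "dz": 0.4, "rx": -0.32, "ry": -0.092, "rz": 0}, {"dx": -0.33, "dy": 0.6, "dz": 0.3, "rx": -0.32, "ry": -0.092, "rz": 0}, {"dx": -0.33, "dy": 0.6, "dz": 0, "rx": -0.32, "ry": -0.092, "rz": 0}, {"dx": -0.33, "dy": 0.6, "dz": 0, "rx": -0.16, "ry": -0.046, "rz": 0}, {"dx": -0.33, "dy": 0.6, "dz": 0, "rx": 0, "ry": 0, "rz": -0.1}, {"dx": -0.33, "dy": 0.6, "dz": 0, "rx": 0, "ry": 0, "rz": -0.1}, {"dx": -0.33, "dy": 0.6, "dz": 0, "rx": 0, "ry": 0, "rz": -0.1}, {"dx": -0.33, "dy": 0.6, "dz": 0, "rx": 0, "ry": 0, "rz": -0.1}, {"dx": -0.33, "dy": 0.6, "dz": 0, "rx": 0, "ry": 0, "rz": -0.1}]'

```text
t: 7.85
tcp_pos: [0.4368, 0.1621, 0.2561]
tool_rot: [1.0, 0.006, -0.001, -0.001]
force: [-0.4, -0.6, -2.5]
finger_gap: 0.083
gripper_force: 60.8
```

Emit:
move_arm --targets '[{"dx": -0.33, "dy": 0.6, "dz": -0.3, "rx": 0, "ry": 0, "rz": 0}, {"dx": -0.33, "dy": 0.6, "dz": -0.4, "rx": 0, "ry": 0, "rz": 0}, {"dx": -0.33, "dy": 0.6, "dz": -0.4, "rx": 0, "ry": 0, "rz": 0}, {"dx": -0.33, "dy": 0.6, "dz": -0.4, "rx": 0, "ry": 0, "rz": 0}, {"dx": -0.33, "dy": 0.6, "dz": -0.4, "rx": 0, "ry": 0, "rz": 0}, {"dx": -0.33, "dy": 0.6, "dz": -0.4, "rx": 0, "ry": 0, "rz": 0}, {"dx": -0.33, "dy": 0.6, "dz": -0.4, "rx": 0, "ry": 0, "rz": 0}, {"dx": -0.33, "dy": 0.4, "dz": -0.3, "rx": 0, "ry": 0, "rz": 0}, {"dx": 0, "dy": 0, "dz": 0, "rx": 0, "ry": 0, "rz": 0}, {"dx": 0, "dy": 0, "dz": 0, "rx": 0, "ry": 0, "rz": 0}]'

```text
t: 9.1
tcp_pos: [0.373, 0.2762, 0.1814]
tool_rot: [1.0, 0.008, 0.0, -0.0]
force: [0.2, 0.4, -2.2]
finger_gap: 0.081
gripper_force: 60.9
```

```bash
python3 st.py
python3 - <<'E'
from station import cams
import cv2,json,numpy as np
m=cams.camera_model("wrist");json.dump({k:np.array(v).tolist() for k,v in m.items()},open("w3.json","w"))
cv2.imwrite("pics/w3.png",cams.snapshot("wrist")[:,:,::-1])
import h; h.M["wrist"]=m
W=np.array([(.055,-.075,.01),(.055,.075,.01),(-.055,.075,.01),(-.055,-.075,.01)])@h.R.from_euler("z",1.584).as_matrix().T+[.4483,.2796,.004]
print(h.proj("wrist",W).round())
E
```

```text
9.1 tcp [0.373  0.2762 0.1814] along 0.4175 lat -0.0478 tilt -0.0 F [ 0.2  0.4 -2.2] grip 60.911471197723586 0.08081074110597189 q [ 0.4   0.39  1.88 -0.    0.87  1.95]
[[ 1.     0.015  0.001]
 [ 0.015 -1.     0.   ]
 [ 0.001 -0.    -1.   ]]
[[233. -15.]
 [245. 207.]
 [388. 207.]
 [401. -15.]]
```

Emit:
move_arm --targets '[{"dx": 0.3, "dy": 0, "dz": 0, "rx": 0, "ry": 0, "rz": 0}, {"dx": 0.3, "dy": 0, "dz": 0, "rx": 0, "ry": 0, "rz": 0}, {"dx": 0.2, "dy": 0, "dz": 0, "rx": 0, "ry": 0, "rz": 0}, {"dx": 0, "dy": 0, "dz": 0, "rx": 0, "ry": 0, "rz": 0}, {"dx": 0, "dy": 0, "dz": 0, "rx": 0, "ry": 0, "rz": 0}, {"dx": 0, "dy": 0, "dz": 0, "rx": 0, "ry": 0, "rz": 0}, {"dx": 0, "dy": 0, "dz": 0, "rx": 0, "ry": 0, "rz": 0}, {"dx": 0, "dy": 0, "dz": 0, "rx": 0, "ry": 0, "rz": 0}, {"dx": 0, "dy": 0, "dz": 0, "rx": 0, "ry": 0, "rz": 0}, {"dx": 0, "dy": 0, "dz": 0, "rx": 0, "ry": 0, "rz": 0}]'

```text
t: 10.4
tcp_pos: [0.3925, 0.2761, 0.1812]
tool_rot: [1.0, 0.008, 0.0, 0.0]
force: [0.3, -0.1, -2.2]
finger_gap: 0.085
gripper_force: 60.9
```

```bash
python3 st.py
python3 - <<'E'
from station import cams
import cv2,json,numpy as np
m=cams.camera_model("wrist");json.dump({k:np.array(v).tolist() for k,v in m.items()},open("w3.json","w"))
i=cams.snapshot("wrist")[:,:,::-1];cv2.imwrite("pics/w3.png",i)
cv2.imwrite("pics/w3c.png",cv2.resize(i[0:330,160:480],None,fx=1.8,fy=1.8,interpolation=2))
import h; h.M["wrist"]=m
W=np.array([(.055,-.075,.01),(.055,.075,.01),(-.055,.075,.01),(-.055,-.075,.01)])@h.R.from_euler("z",1.584).as_matrix().T+[.4483,.2796,.004]
print(h.proj("wrist",W).round())
E
```

```text
10.4 tcp [0.3925 0.2761 0.1812] along 0.4121 lat -0.029 tilt -0.0 F [ 0.3 -0.1 -2.2] grip 60.93614187444473 0.08485082516595986 q [ 0.38  0.41  1.84 -0.    0.89  1.94]
[[ 1.     0.015  0.   ]
 [ 0.015 -1.    -0.   ]
 [ 0.     0.    -1.   ]]
[[234.  18.]
 [246. 231.]
 [387. 231.]
 [399.  18.]]
```

View pics/w3c.png

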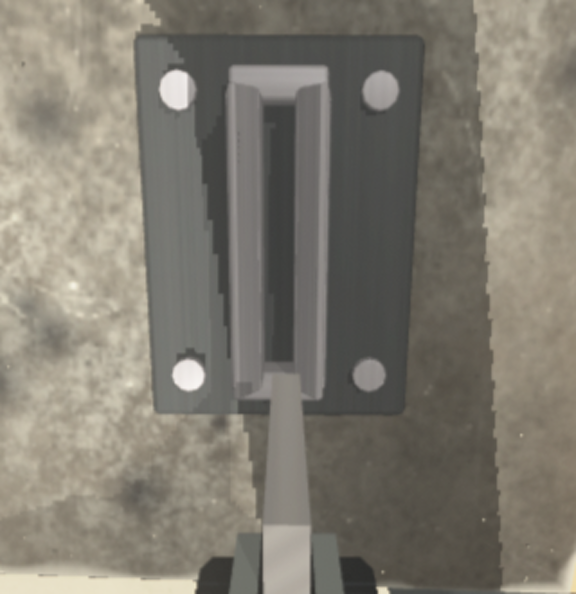

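The jig is seen from above: base corners at crop (136,38), (423,38), (404,412) and (155,412), slot floor between columns 263 and 296, and the held plate edge-on at column 286. I'll refit the jig with this view and then compute the move to the slot.

Run:
```python
import h,json
from h import *
h.M["wrist"]=m=json.load(open("w3.json"))
q=lambda u,v:(160+(u+.5)/1.8-.5,(v+.5)/1.8-.5)
jb=[(.055,-.075,.01),(.055,.075,.01),(-.055,.075,.01),(-.055,-.075,.01)]
# tool image up=+x world ; left=+y world
J=lambda u,v:(225+u/3,335+v/3); K=lambda u,v:(260+(u-420)/3,315+v/3)
o={"wrist":{0:q(155,412),1:q(155,412),}}
# local x->world y, local y->world -x : corner0 (+y,+x)=TL,1 (+y,-x)=BL,2 BR,3 TR
w={0:q(136,37),1:q(155,413),2:q(405,413),3:q(424,37)}
sd={0:J(20,188),1:J(298,337),2:J(405,153)};sc={0:K(445,170),1:K(663,277),2:K(734,125),3:K(528,31)}
print("wrist free",fit(jb,{"wrist":w},[.45,.28,0,1.58]))
print("all free",fit(jb,{"wrist":w,"side":sd,"scene":sc},[.45,.28,0,1.58]))
for z in(.004,-.004):print(z,fitz(jb,{"wrist":w},[.45,.28,1.58],z))
e=np.array(m["extrinsics"]);c=-e[:3,:3].T@e[:3,3]
def bp(u,v,z):
    u,v=q(u,v);d=e[:3,:3].T@[(u-m["cx"])/m["fx"],(v-m["cy"])/m["fy"],1];return (c+d*(z-c[2])/d[2]).round(4)
for zf in(.014,.006):
  print("zf",zf,"stop tops",bp(279,68,zf+.02),bp(279,104,zf+.02),bp(279,362,zf+.02),"slot L/R floor mid",bp(263,230,zf),bp(296,230,zf),"outer lips",bp(231,230,zf+.045),bp(328,230,zf+.045))
print("plate: top edge near corner",bp(263,525,.2118),bp(310,525,.2118),"bottom near corner",bp(272,374,.1118),bp(301,374,.1118))
```

```text
wrist free (array([ 0.44793369,  0.28049314, -0.00237065,  1.58425059]), [[-0.4, -0.1], [0.7, -0.1], [-0.4, 0.1], [0.3, 0.1]])
all free (array([4.48245332e-01, 2.79874217e-01, 5.42025923e-04, 1.58295113e+00]), [[-0.2, -1.5], [0.7, 0.6], [0.8, 0.9], [2.1, -1.0], [-2.0, 1.0], [-0.4, 2.0], [2.0, 0.7], [-1.2, 1.4], [0.7, 2.9], [1.4, 0.5], [-0.4, -0.1]])
0.004 (array([0.44740484, 0.280523  , 1.58443134]), [[-2.3, -0.9], [-0.7, 3.0], [0.7, 3.2], [1.8, -0.7]])
-0.004 (array([0.44794701, 0.28048555, 1.58422854]), [[0.0, 0.3], [1.0, -0.7], [-0.7, -0.5], [-0.1, 0.5]])
zf 0.014 stop tops [0.5089 0.2814 0.034 ] [0.4972 0.2813 0.034 ] [0.4026 0.2801 0.034 ] slot L/R floor mid [0.452  0.2873 0.014 ] [0.4522 0.2741 0.014 ] outer lips [0.4549 0.297  0.059 ] [0.4554 0.2637 0.059 ]
zf 0.006 stop tops [0.5099 0.2815 0.026 ] [0.4979 0.2813 0.026 ] [0.4006 0.2802 0.026 ] slot L/R floor mid [0.4515 0.2876 0.006 ] [0.4517 0.274  0.006 ] outer lips [0.4544 0.2976 0.051 ] [0.4549 0.2633 0.051 ]
plate: top edge near corner [0.4182 0.2813 0.2118] [0.4183 0.2735 0.2118] bottom near corner [0.4179 0.2816 0.1118] [0.418  0.2732 0.1118]
```

Emit:
move_arm --targets '[{"dx": 0.5, "dy": 0.032, "dz": 0, "rx": 0, "ry": 0, "rz": 0}, {"dx": 0.7, "dy": 0.032, "dz": 0, "rx": 0, "ry": 0, "rz": 0}, {"dx": 0.7, "dy": 0.032, "dz": 0, "rx": 0, "ry": 0, "rz": 0}, {"dx": 0.7, "dy": 0.032, "dz": 0, "rx": 0, "ry": 0, "rz": 0}, {"dx": 0.43, "dy": 0.032, "dz": 0, "rx": 0, "ry": 0, "rz": 0}, {"dx": 0, "dy": 0, "dz": -0.4, "rx": 0, "ry": 0, "rz": 0}, {"dx": 0, "dy": 0, "dz": -0.6, "rx": 0, "ry": 0, "rz": 0}, {"dx": 0, "dy": 0, "dz": -0.4, "rx": 0, "ry": 0, "rz": 0}, {"dx": 0, "dy": 0, "dz": -0.2, "rx": 0, "ry": 0, "rz": 0}, {"dx": 0, "dy": 0, "dz": 0, "rx": 0, "ry": 0, "rz": 0}]' --claw 0 --newtons 30

```text
t: 11.7
tcp_pos: [0.4678, 0.2801, 0.1407]
tool_rot: [1.0, 0.008, -0.001, 0.0]
force: [1.1, 0.7, -1.9]
finger_gap: 0.077
gripper_force: 60.9
```

```bash
python3 st.py
```

```text
11.7 tcp [0.4678 0.2801 0.1407] along 0.3951 lat 0.0444 tilt -0.0 F [ 1.1  0.7 -1.9] grip 60.94785841580233 0.07746412989610595 q [ 0.33  0.55  1.72 -0.    0.88  1.89]
[[ 1.     0.015 -0.001]
 [ 0.015 -1.    -0.   ]
 [-0.001  0.    -1.   ]]
```

Emit:
move_arm --targets '[{"dx": 0, "dy": 0, "dz": -0.2, "rx": 0, "ry": 0, "rz": 0}, {"dx": 0, "dy": 0, "dz": -0.2, "rx": 0, "ry": 0, "rz": 0}, {"dx": 0, "dy": 0, "dz": -0.18, "rx": 0, "ry": 0, "rz": 0}, {"dx": 0, "dy": 0, "dz": -0.18, "rx": 0, "ry": 0, "rz": 0}, {"dx": 0, "dy": 0, "dz": -0.18, "rx": 0, "ry": 0, "rz": 0}, {"dx": 0, "dy": 0, "dz": -0.18, "rx": 0, "ry": 0, "rz": 0}, {"dx": 0, "dy": 0, "dz": -0.18, "rx": 0, "ry": 0, "rz": 0}, {"dx": 0, "dy": 0, "dz": -0.18, "rx": 0, "ry": 0, "rz": 0}, {"dx": 0, "dy": 0, "dz": -0.18, "rx": 0, "ry": 0, "rz": 0}, {"dx": 0, "dy": 0, "dz": 0, "rx": 0, "ry": 0, "rz": 0}]' --newtons 25

```text
t: 12.95
tcp_pos: [0.468, 0.28, 0.0993]
tool_rot: [1.0, 0.008, -0.0, 0.0]
force: [0.3, -0.9, -1.8]
finger_gap: 0.082
gripper_force: 60.9
```

```bash
python3 st.py
```

```text
12.95 tcp [0.468  0.28   0.0993] along 0.395 lat 0.0446 tilt -0.0 F [ 0.3 -0.9 -1.8] grip 60.9475868622485 0.08248981785063367 q [ 0.33  0.62  1.74 -0.    0.78  1.89]
[[ 1.     0.015 -0.001]
 [ 0.015 -1.    -0.   ]
 [-0.001  0.    -1.   ]]
```

Emit:
move_arm --targets '[{"dx": 0, "dy": 0, "dz": -0.1, "rx": 0, "ry": 0, "rz": 0}, {"dx": 0, "dy": 0, "dz": -0.1, "rx": 0, "ry": 0, "rz": 0}, {"dx": 0, "dy": 0, "dz": -0.08, "rx": 0, "ry": 0, "rz": 0}, {"dx": 0, "dy": 0, "dz": -0.06, "rx": 0, "ry": 0, "rz": 0}, {"dx": 0, "dy": 0, "dz": -0.05, "rx": 0, "ry": 0, "rz": 0}, {"dx": 0, "dy": 0, "dz": -0.05, "rx": 0, "ry": 0, "rz": 0}, {"dx": 0, "dy": 0, "dz": -0.05, "rx": 0, "ry": 0, "rz": 0}, {"dx": 0, "dy": 0, "dz": -0.04, "rx": 0, "ry": 0, "rz": 0}, {"dx": 0, "dy": 0, "dz": 0, "rx": 0, "ry": 0, "rz": 0}, {"dx": 0, "dy": 0, "dz": 0, "rx": 0, "ry": 0, "rz": 0}]'

```text
t: 14.2
tcp_pos: [0.4683, 0.2801, 0.0865]
tool_rot: [1.0, 0.008, 0.0, -0.0]
force: [-0.2, -0.5, -1.3]
finger_gap: 0.079
gripper_force: 60.9
```

```bash
python3 st.py
```

```text
14.2 tcp [0.4683 0.2801 0.0865] along 0.3951 lat 0.0449 tilt -0.0 F [-0.2 -0.5 -1.3] grip 60.94742602842416 0.07929706408153749 q [ 0.33  0.64  1.75 -0.    0.75  1.89]
[[ 1.     0.015  0.   ]
 [ 0.015 -1.     0.   ]
 [ 0.    -0.    -1.   ]]
```

Emit:
move_arm --targets '[{"dx": 0, "dy": 0, "dz": -0.02, "rx": 0, "ry": 0, "rz": 0}, {"dx": 0, "dy": 0, "dz": -0.02, "rx": 0, "ry": 0, "rz": 0}, {"dx": 0, "dy": 0, "dz": -0.02, "rx": 0, "ry": 0, "rz": 0}, {"dx": 0, "dy": 0, "dz": -0.02, "rx": 0, "ry": 0, "rz": 0}, {"dx": 0, "dy": 0, "dz": -0.02, "rx": 0, "ry": 0, "rz": 0}, {"dx": 0, "dy": 0, "dz": -0.02, "rx": 0, "ry": 0, "rz": 0}, {"dx": 0, "dy": 0, "dz": 0, "rx": 0, "ry": 0, "rz": 0}, {"dx": 0, "dy": 0, "dz": 0, "rx": 0, "ry": 0, "rz": 0}, {"dx": 0, "dy": 0, "dz": 0, "rx": 0, "ry": 0, "rz": 0}, {"dx": 0, "dy": 0, "dz": 0, "rx": 0, "ry": 0, "rz": 0}]'

```text
t: 15.45
tcp_pos: [0.4684, 0.2802, 0.0839]
tool_rot: [1.0, 0.008, 0.0, -0.0]
force: [-1.3, -0.4, 5.4]
finger_gap: 0.084
gripper_force: 62.0
```

```bash
python3 st.py
```

```text
15.45 tcp [0.4684 0.2802 0.0839] along 0.3951 lat 0.045 tilt 0.0 F [-1.3 -0.4  5.4] grip 62.010623780941785 0.08449794474475052 q [ 0.33  0.64  1.75 -0.    0.75  1.89]
[[ 1.     0.015  0.   ]
 [ 0.015 -1.     0.   ]
 [ 0.    -0.    -1.   ]]
```

Contact came at the expected floor height (lower edge at about 0.014 m) with about 7 N. I'll release and back off straight up.

Emit:
move_arm --targets '[{"dx": 0, "dy": 0, "dz": 0, "rx": 0, "ry": 0, "rz": 0}, {"dx": 0, "dy": 0, "dz": 0, "rx": 0, "ry": 0, "rz": 0}, {"dx": 0, "dy": 0, "dz": 0, "rx": 0, "ry": 0, "rz": 0}, {"dx": 0, "dy": 0, "dz": 0, "rx": 0, "ry": 0, "rz": 0}, {"dx": 0, "dy": 0, "dz": 0, "rx": 0, "ry": 0, "rz": 0}, {"dx": 0, "dy": 0, "dz": 0, "rx": 0, "ry": 0, "rz": 0}, {"dx": 0, "dy": 0, "dz": 0, "rx": 0, "ry": 0, "rz": 0}, {"dx": 0, "dy": 0, "dz": 0, "rx": 0, "ry": 0, "rz": 0}, {"dx": 0, "dy": 0, "dz": 0, "rx": 0, "ry": 0, "rz": 0}, {"dx": 0, "dy": 0, "dz": 0, "rx": 0, "ry": 0, "rz": 0}]' --claw 45

```text
t: 16.7
tcp_pos: [0.4683, 0.2801, 0.0835]
tool_rot: [1.0, 0.008, -0.0, -0.0]
force: [0.4, -0.3, -0.5]
finger_gap: 0.45
gripper_force: 0.0
```

Emit:
move_arm --targets '[{"dx": 0, "dy": 0, "dz": 0.2, "rx": 0, "ry": 0, "rz": 0}, {"dx": 0, "dy": 0, "dz": 0.4, "rx": 0, "ry": 0, "rz": 0}, {"dx": 0, "dy": 0, "dz": 0.6, "rx": 0, "ry": 0, "rz": 0}, {"dx": 0, "dy": 0, "dz": 0.6, "rx": 0, "ry": 0, "rz": 0}, {"dx": 0, "dy": 0, "dz": 0.6, "rx": 0, "ry": 0, "rz": 0}, {"dx": 0, "dy": 0, "dz": 0.6, "rx": 0, "ry": 0, "rz": 0}, {"dx": 0, "dy": 0, "dz": 0.6, "rx": 0, "ry": 0, "rz": 0}, {"dx": 0, "dy": 0, "dz": 0.4, "rx": 0, "ry": 0, "rz": 0}, {"dx": 0, "dy": 0, "dz": 0, "rx": 0, "ry": 0, "rz": 0}, {"dx": 0, "dy": 0, "dz": 0, "rx": 0, "ry": 0, "rz": 0}]'

```text
t: 17.95
tcp_pos: [0.468, 0.28, 0.1831]
tool_rot: [1.0, 0.008, -0.0, 0.0]
force: [-0.4, 0.3, 0.1]
finger_gap: 0.448
gripper_force: 0.0
```

Run:
```python
from station import cams,sensors
import cv2,json,numpy as np,h
m=cams.camera_model("wrist");i=cams.snapshot("wrist");h.M["wrist"]=m
Rz=h.R.from_euler("z",1.584).as_matrix()
W=lambda p:np.array(p)@Rz.T+[.4488,.2805,.014]
T=[(s*.004,y,.1) for y in(-.045,.045) for s in(1,-1)]
P=h.proj("wrist",W(T));print("expected top face",P.round(1).tolist())
g=cv2.cvtColor(i,cv2.COLOR_RGB2GRAY).astype(int)
c=P.mean(0);u,v=int(c[0]),int(c[1])
for r in range(int(P[:,1].min())+12,int(P[:,1].max())-5,30):print("row",r,"from col",u-25,g[r,u-25:u+26:2].tolist())
print("col",u,"rows from",int(P[:,1].min())-20,g[int(P[:,1].min())-20:int(P[:,1].min())+20:2,u].tolist())
```

```text
expected top face [[311.6, 206.7], [326.8, 206.8], [312.2, 353.9], [325.6, 354.0]]
row 218 from col 294 [108, 115, 104, 102, 103, 102, 99, 103, 106, 169, 170, 171, 173, 176, 178, 180, 119, 109, 105, 108, 106, 107, 111, 137, 139, 100]
row 248 from col 294 [101, 115, 107, 103, 103, 102, 99, 100, 106, 175, 176, 174, 174, 177, 177, 173, 112, 110, 105, 107, 107, 106, 111, 140, 127, 84]
row 278 from col 294 [100, 113, 111, 104, 102, 102, 100, 101, 99, 148, 143, 137, 137, 137, 139, 137, 100, 107, 107, 107, 109, 109, 122, 140, 127, 74]
row 308 from col 294 [102, 112, 115, 105, 103, 102, 102, 103, 109, 137, 139, 138, 137, 138, 139, 137, 110, 109, 107, 108, 110, 110, 132, 139, 96, 74]
row 338 from col 294 [137, 140, 147, 151, 158, 118, 97, 93, 95, 133, 141, 139, 138, 137, 138, 136, 105, 100, 101, 100, 97, 98, 97, 96, 92, 92]
col 319 rows from 186 [136, 135, 135, 135, 136, 134, 134, 134, 134, 134, 144, 177, 175, 171, 170, 171, 175, 178, 180, 178]
```

The top face of the plate appears exactly where an upright, fully seated and centred plate should (columns 311–325, far end at row 207). Handing in.

```bash
python3 -c "
from station import order
print(order.sign_off())"
```

```text
the job is handed in; nothing more can be done
None
```

The lug plate is off the hook and standing upright, fully down and centred in the tack jig slot with its big hole towards the top, released and handed in at about 18 s. The final wrist image matched the expected position to about 1 mm, the pipe stub, flat bar and nut were not approached, and the sign-off returned no verdict.

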